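# Reset the locked-out glory-hole burner

### The arm

A 6-joint arm with a two-finger parallel gripper is mounted at the origin on the work surface. World frame = base frame: x ahead of the robot, y to its left, z up, the work surface at z = 0. Lengths are in m, angles in rad, forces in N, time in s.
With the tool pointing down it reaches from about 0.3 to 0.75 m from the base axis. Payload 8.5 kg.
Tool frame: the origin (TCP) lies between the finger pads; the fingertips stand 17 mm ahead of it and the grasp point (between the pads) lies 2 mm behind it; z points along the fingers, y is the line along which they close (so a half turn about z gives the same grasp; the last joint's range is limited). The gripper opens to 88 mm and grips with 3 to 60 N. Pads are 18 mm wide; open, the fingers measure 123 mm over their backs; the gripper's body (75 mm by 187 mm) begins 45 mm behind the grasp point.
Start: joints at [-1.408, 0.381, 1.297, -0, 1.464, -0.215], TCP at [0.203, -0.511, 0.256] pointing down, gripper open.
Joint ranges: [-3.11, 3.11], [-0.89, 2.33], [0.22, 2.48], [-1.42, 4.56], [0.17, 2.85], [-2.88, 2.88]. Speed limits (rad/s): [2.39, 2.39, 3.14, 3.14, 3.14, 3.14].

### API

Orientations are given as a rotation vector (axis times angle).
In Python, from workcell import telemetry, optics, ticket gives the robot as it stands.
- The arm moves only by the tool jog_arm, never from a script. Its argument "deltas" is a list that holds one entry, the list of rows, each a list of 5 numbers: the shift along the tool's x, y, z in units of 40 mm (1.0 is 40 mm), then the turn about the tool's z in units of 6 degrees (1.0 is 6 degrees), then the closure, from 0 (fully open) to 1 (shut). A call has 1 to 20 rows; each row shifts and turns the commanded pose from where the row before left it, along the tool's axes as they then stand; what a row does not reach is not made up. A row lasts 1/12 s, in which the tool goes at most 41.7 mm and 7.16 degrees, less where a joint would pass 70% of its speed; a pose out of reach is approached as far as the arm can. A call is refused whole if a number of a shift passes 1 or a number of a turn 1, either way. A call with a gripper value outside its range is refused whole. The fingers move at their own pace and stop on an object; "grip_force" is the grip in N (left out, the last holds). Time passes only in rows, so rows that do not move let the fingers close. It gives the time, the measured TCP pose, the force, the opening and the grip force at its end, in the units of the state.
- telemetry.observe(): the state, without advancing time (a new reading comes with each control period).
- optics.read_camera(name): name is "scene" or "top" or "wrist"; returns (picture, depth): 480x640x3 uint8, red, green, blue; 480x640 float32, m along the optical axis (not along the pixel's ray), 0 where there is no reading.
- optics.camera_model(name): a dict with "fx", "fy", "cx", "cy" (pixels), "T" (4x4, takes a point from camera to world coordinates); the wrist camera has in their place "T_tool_cam" (4x4, takes a point from camera to tool coordinates, whose origin is the TCP and whose axes are the flange's). Camera axes: x right, y up, looking along -z (the intrinsics and any distortion apply to the point x, -y, -z); pixel columns grow to the right and rows downward; lengths in m; the calibration is good to about 2 mm. A picture is of the moment at which its call begins: read the wrist's pose just before it. camera_model takes no time and is no camera call.
- ticket.job_done(): hands the job in; it is judged then, once.
The state is a dict: "time_s": time; "joint_pos": joint angles; "joint_velocities": joint speeds; "joint_torque": joint torques, N m; "ee_pos": TCP position; "tcp_rot": TCP orientation; "wrist_force": force on the tool from outside, world axes, zero at the start; "wrist_torque": the same for the moment, N m; "opening": finger opening in m; "grasp_force": force on a finger pad.
Only numpy, scipy, OpenCV 4.12 (cv2) and the standard library are available. Lean on these libraries where they do the work, as an engineer would, in place of code of your own. Each camera call takes 0.05 s, during which the arm holds its last target. There are 200 camera calls.

### The job

The glory-hole burner has locked out: open its control box by turning the key in the cover a full quarter turn clockwise and swinging the cover up by its bow handle until it stands upright or a little past. Then push the round reset button on the burner relay fully down, keep it down for a good second, and let it spring back up. Leave the cover standing open so the restart can be watched, do not push in the oblong test plunger of the contactor beside the relay, and leave the vase, the paperweight and the jacks where they are.

Things in the scene. Friction and masses are not known exactly. Their poses are not given: they have to be found in the camera images.
- console: Grey sheet-metal burner control box fixed on the bench: 300 mm (its x) by 240 mm (its y), rim 125 mm high, under a flat hinged cover. Origin at the centre of its underside; x points to its back (conduit glands), the -x side (lamp, selector) faces the robot, z up. The mouth under the cover is 266 mm (x) by 205 mm (y). The lock's cam holds the cover shut until the key is turned
- key_wing (a point): Centre of the wing of the steel key in the cover's lock: an upright flat wing 66 mm long (its x), 10 mm thick (its y), 26 mm high, on a 14 mm shaft; centre 38 mm above the cover's face, wing's lower edge 25 mm above it. It stays in the lock, near the cover's free edge, 80 mm to the -x side of the box's middle, 138 mm from the handle's middle. Locked, the wing lies along the box's x
- key (a joint): Turn of the key, clockwise seen from above the cover: 0 locked, 1.57 a quarter turn (unlocked; stop at 1.6). The cam lets go of the rim at about 1.2. Stiff by 0.12 N m, no spring; starts between 0 and 0.15
- cover_handle (a point): Centre of the round bar of the steel bow handle on the cover: bar 12 mm thick, 120 mm long along the box's x, its axis 42 mm above the cover's face (36 mm clear under it), 208 mm from the hinge axis, 41 mm from the cover's free edge, 58 mm to the +x side of the box's middle. Its axes are the cover's: x along the bar, y away from the hinge, z out of the cover's face
- cover_hinge (a point): Point on the hinge axis of the cover, middle of its length, 125 mm up, along the box's right-hand (-y) upper edge. Its x is the hinge axis; the cover (306 by 249 mm, 0.5 kg) turns about +x as it opens, its free left (+y) edge rising and going over to -y
- cover (a joint): Opening angle of the cover: 0 shut, 1.57 upright, stop at 1.85. A friction hinge (1 N m) holds it wherever it is left; lifting it at the handle takes about 9 N
- reset_top (a point): Centre of the top of the round black reset button, a mushroom cap 36 mm across, 14 mm proud of its aluminium collar (45 mm across), on the grey burner relay (92 by 108 mm) inside the box; its top is 92 mm above the bench, 33 mm below the box's rim. The relay stands on one half of the rail (-x or +x half of the box), the contactor on the other
- reset (a joint): Travel of the reset button: 0 up, 0.007 m fully down. Spring: 2 N to start, 7 N fully down; it springs back by itself
- plunger_top (a point): Centre of the top of the contactor's oblong test plunger, 14 by 26 mm, standing 10 mm proud in the middle of the black contactor (78 by 86 mm) inside the box, 90 mm above the bench. Not to be pushed
- plunger (a joint): Travel of the contactor's test plunger: 0 out, 0.005 m pushed in (spring, 4 N)
- vase_mid (a point): Amber glass vase, 80 mm wide, 130 mm high, loose on the bench; centre, half-way up. To be left alone
- paperweight_mid (a point): Green solid glass paperweight, 78 mm wide, 62 mm high, loose on the bench; centre, half-way up. To be left alone
- jacks_mid (a point): Steel glassblower's jacks (a sprung pair of blades) lying on the bench, 250 mm long along their x, 60 mm wide, 16 mm high; about the middle, half-way up. To be left alone

How it is judged:
By the outcome, as a careful person would: the job done as asked, in the order asked, and still so for the second after the job is handed in, with the robot touching nothing.
It also fails if it takes over 64 s, if anything falls off the work surface, if the arm or the gripper's body presses on something with over 40 N, if the wrist force passes 120 N, or if a joint passes its speed limit or range.

## Working session

There is one attempt and no reset: what is moved stays moved. The work goes in short steps, Python scripts to look and compute and a tool call to move; the robot and the scene stay as the last step left them, time stands still between calls to the robot, and variables do not carry over. Pictures are saved under pics/ and viewed, at most 10 in all, crops included, and the job is handed in when it is done.

Besides the shell and the picture viewer there is one more tool, called after ">>>" as name(argument=value, ...) on one line, values as JSON. jog_arm: Moves the arm, as the interface text tells. Its arguments: {"type":"object","properties":{"deltas":{"type":"array","items":{"type":"array","items":{"type":"array","items":{"type":"number"}}}},"grip_force":{"type":"number"}},"required":["deltas"]}

```bash
mkdir -p pics
cat > h.py <<'E'
import numpy as np,cv2
from scipy.spatial.transform import Rotation as R
from workcell import telemetry,optics,ticket
def cam(n,save=None):
    s=telemetry.observe(); p,d=optics.read_camera(n); m=optics.camera_model(n)
    if n=='wrist':
        T=np.eye(4);T[:3,:3]=R.from_rotvec(s['tcp_rot']).as_matrix();T[:3,3]=s['ee_pos'];T=T@np.array(m['T_tool_cam'])
    else: T=np.array(m['T'])
    if save:
        cv2.imwrite(f'pics/{save}.png',p[:,:,::-1]);np.savez(f'pics/{save}.npz',d=d,T=T,k=[m['fx'],m['fy'],m['cx'],m['cy']])
    return p,d,T
def world(save,u,v,w=1):
    z=np.load(f'pics/{save}.npz');d=z['d'];fx,fy,cx,cy=z['k']
    q=d[v-w:v+w+1,u-w:u+w+1];q=q[q>0];D=np.median(q)
    c=np.array([(u-cx)/fx*D,-(v-cy)/fy*D,-D,1]);return (z['T']@c)[:3]
E
python3 - <<'E'
from h import *
cam('top','top1');cam('scene','scene1')
m=optics.camera_model('top');print({k:v for k,v in m.items()})
print(optics.camera_model('wrist'));print(telemetry.observe())
E
```

```text
{'fx': 573.1760826438217, 'fy': 573.1760826438217, 'cx': 318.24955482714597, 'cy': 235.31471389054704, 'T': array([[-0.00289481,  0.99566272, -0.09299126,  0.40178836],
       [-0.99989813, -0.0041817 , -0.01364701, -0.00330695],
       [-0.01397668,  0.09294229,  0.99557339,  1.34969434],
       [ 0.        ,  0.        ,  0.        ,  1.        ]])}
{'fx': 345.5038924478993, 'fy': 345.5038924478993, 'cx': 321.98694061888324, 'cy': 239.82742039210723, 'T_tool_cam': array([[-1.73150978e-03,  9.54212810e-01,  2.99123579e-01,
         7.61188627e-02],
       [ 9.99998487e-01,  1.70271561e-03,  3.56889666e-04,
        -6.25010032e-04],
       [-1.68773694e-04,  2.99123744e-01, -9.54214314e-01,
        -1.29331417e-01],
       [ 0.00000000e+00,  0.00000000e+00,  0.00000000e+00,
         1.00000000e+00]])}
{'time_s': 0.1, 'joint_pos': array([-1.40831385e+00,  3.81133599e-01,  1.29811094e+00,  5.80684460e-06,
        1.46361518e+00, -2.15314958e-01]), 'joint_velocities': array([-0.00188044, -0.00091303, -0.00181445, -0.00048945,  0.00060792,
        0.00169042]), 'joint_torque': array([ 3.20560801e-03, -4.38651931e+01, -2.24913526e+01,  7.14572403e-02,
        3.42067075e-02, -6.43913791e-05]), 'ee_pos': array([ 0.20283668, -0.51100015,  0.2552218 ]), 'tcp_rot': array([-3.08446507e+00, -5.89681066e-01, -6.16105875e-05]), 'wrist_force': array([-0.32868958, -0.77267109,  0.08139443]), 'wrist_torque': array([-0.03229874,  0.00410469, -0.01609019]), 'grasp_force': 0.0, 'opening': 0.08798399195648227}
```

View pics/top1.png

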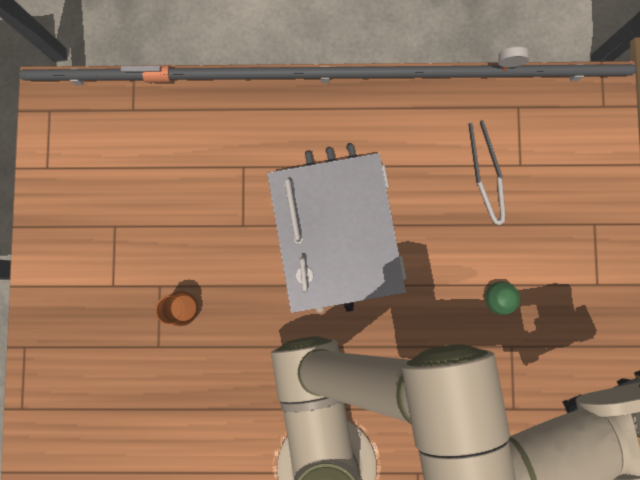

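View pics/scene1.png

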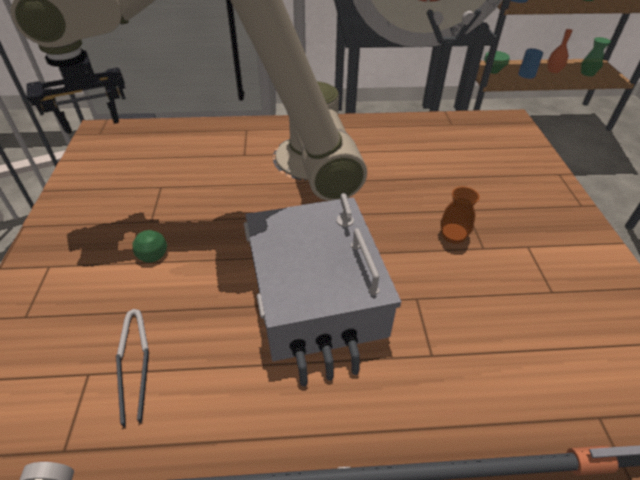

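```bash
cat >> h.py <<'E'
def cloud(save):
    z=np.load(f'pics/{save}.npz');d=z['d'];fx,fy,cx,cy=z['k'];v,u=np.mgrid[:480,:640]
    c=np.stack([(u-cx)/fx*d,-(v-cy)/fy*d,-d],-1);return c@z['T'][:3,:3].T+z['T'][:3,3],d>0
E
python3 - <<'E'
from h import *
P,ok=cloud('top1')
box=np.zeros((480,640),bool);box[140:325,255:415]=1
m=ok&box&(P[...,2]>.11)&(P[...,2]<.145)
q=P[m];print(len(q),np.median(q[:,2]))
r=cv2.minAreaRect(q[:,:2].astype(np.float32));print(r);c=cv2.boxPoints(r);print(c)
h=P[ok&box&(P[...,2]>.155)&(P[...,2]<.22)];
for n,(u0,u1,v0,v1) in dict(handle=(280,302,175,243),key=(296,312,252,294)).items():
    M=np.zeros_like(box);M[v0:v1,u0:u1]=1
    h=P[M&ok&(P[...,2]>.15)];print(n,len(h),h[:,2].max(),cv2.minAreaRect(h[:,:2].astype(np.float32)))
for n,u,v in [('vase',182,307),('pw',503,298)]: print(n,world('top1',u,v))
E
```

```text
15923 0.12779699834736924
((0.5247330665588379, -0.027235686779022217), (0.30670636892318726, 0.2547905743122101), 9.830138206481934)
[[ 0.35188144  0.07210755]
 [ 0.39538127 -0.17894223]
 [ 0.6975847  -0.12657893]
 [ 0.65408486  0.12447086]]
handle 360 0.1816205710711345 ((0.5658398270606995, 0.06702599674463272), (0.13033761084079742, 0.012018141336739063), 9.762604713439941)
key 193 0.18522898585007996 ((0.43140098452568054, 0.04285234212875366), (0.07286239415407181, 0.01219084020704031), 4.956487655639648)
vase [0.36403176 0.30498375 0.12087359]
pw [ 0.38030862 -0.39659033  0.06051781]
```

>>> jog_arm(deltas=[[[0.3,-0.3,-0.08,0,0],[0.58,-0.6,-0.08,0,0],[0.58,-0.6,-0.08,0,0],[0.58,-0.6,-0.08,0,0],[0.58,-0.6,-0.08,0,0],[0.58,-0.6,-0.08,0,0],[0.58,-0.6,-0.08,0,0],[0.58,-0.6,-0.08,0,0],[0.58,-0.6,-0.08,0,0],[0.58,-0.6,-0.08,0,0],[0.58,-0.6,-0.08,0,0],[0.58,-0.6,-0.08,0,0],[0.58,-0.6,-0.08,0,0],[0.58,-0.6,-0.08,0,0],[0.58,-0.6,-0.08,0,0],[0.58,-0.6,-0.08,0,0],[0.58,-0.6,-0.08,0,0],[0.58,-0.6,-0.08,0,0],[0.3,-0.3,-0.08,0,0],[0,0,0,-1,0]]])

```text
time_s: 1.77
ee_pos: [0.4331, 0.0473, 0.3167]
tcp_rot: [-3.049, -0.755, -0.001]
wrist_force: [-0.6, 1.0, -0.1]
opening: 0.0881
grasp_force: 0.0
```

>>> jog_arm(deltas=[[[0,0,0,-1,0],[0,0,0,-1,0],[0,0,0,-1,0],[0,0,0,-1,0],[0,0,0,-1,0],[0,0,0,-1,0],[0,0,0,-1,0],[0,0,0,-1,0],[0,0,0,-1,0],[0,0,0,-1,0],[0,0,0,-1,0],[0,0,0,-1,0],[0,0,0,-1,0],[0,0,0,-1,0],[0,0,0,-1,0],[0,0,0,-1,0],[0,0,0,-1,0],[0,0,0,-1,0],[0,0,0,-1,0],[0,0,0,-1,0]]])

```text
time_s: 3.43
ee_pos: [0.4323, 0.0447, 0.3163]
tcp_rot: [-0.867, -3.019, 0.0]
wrist_force: [-0.0, 0.1, -0.3]
opening: 0.0882
grasp_force: 0.0
```

>>> jog_arm(deltas=[[[0,0,0,-1,0],[0,0,0,-1,0],[0,0,0,-1,0],[0,0,0,-1,0],[0,0,0,-1,0],[0,0,0,-1,0],[0,0,0,0,0],[0,0,0,0,0]]])

```text
time_s: 4.1
ee_pos: [0.4323, 0.0447, 0.3164]
tcp_rot: [0.095, -3.14, -0.0]
wrist_force: [0.1, -0.2, -0.0]
opening: 0.0882
grasp_force: 0.0
```

Run:
```python
from h import *
s=telemetry.observe();print(s['time_s'],s['ee_pos'],s['tcp_rot'],s['joint_pos'])
M=R.from_rotvec(s['tcp_rot']).as_matrix();print('yaw',np.degrees(np.arctan2(M[1,0],M[0,0])))
cam('wrist','w1')
P,ok=cloud('w1');m=ok&(P[...,2]>.15)&(P[...,2]<.2)
n,l,st,ce=cv2.connectedComponentsWithStats(m.astype(np.uint8))
for i in range(1,n):
    if st[i,4]>150:
        q=P[l==i];print(st[i],q[:,2].max(),cv2.minAreaRect(q[:,:2].astype(np.float32)))
```

```text
4.1 [0.43230112 0.04469485 0.31638818] [ 9.50098852e-02 -3.13968784e+00 -1.65258006e-04] [-1.70750334e-01  1.32276430e-01  1.46728229e+00  9.75201591e-06
  1.54251312e+00 -1.80205034e+00]
yaw -176.5334087469654
[ 315  183   16   87 1129] 0.18201555044263018 ((0.4288376271724701, 0.044990237802267075), (0.07225193828344345, 0.013134617358446121), 4.2988481521606445)
[326 296  18  62 792] 0.17803947805825537 ((0.525482714176178, 0.06132836639881134), (0.05198124796152115, 0.01197684183716774), 9.642556190490723)
[336 394  15  32 378] 0.17784267422059685 ((0.6086397171020508, 0.07555997371673584), (0.039447687566280365, 0.011997927911579609), 9.77221393585205)
```

View pics/w1.png

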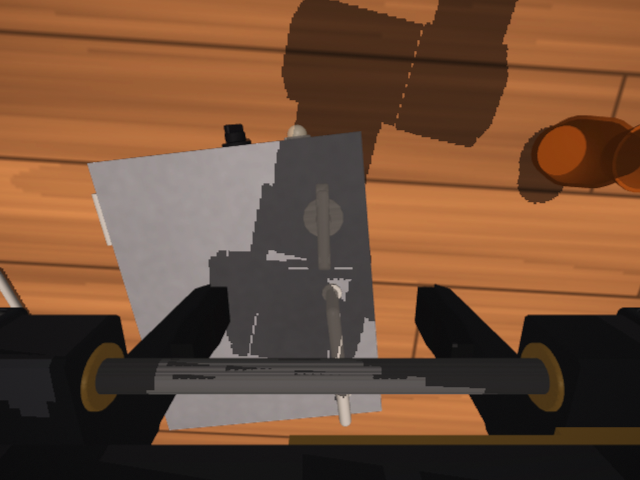

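>>> jog_arm(deltas=[[[0.06,-0.01,0.3,-0.2,0],[0,0,0.6,0,0],[0,0,0.6,0,0],[0,0,0.6,0,0],[0,0,0.6,0,0],[0,0,0.6,0,0],[0,0,0.3,0,0],[0,0,0.12,0,0],[0,0,0,0,0.5],[0,0,0,0,1],[0,0,0,0,1],[0,0,0,0,1],[0,0,0,0,1],[0,0,0,0,1],[0,0,0,0,1],[0,0,0,0,1]]], grip_force=30)

```text
time_s: 5.48
ee_pos: [0.4301, 0.0441, 0.1679]
tcp_rot: [-0.133, 3.138, -0.0]
wrist_force: [0.7, 0.4, 0.1]
opening: 0.0373
grasp_force: 0.0
```

>>> jog_arm(deltas=[[[0,0,0,0,1],[0,0,0,0,1],[0,0,0,0,1],[0,0,0,0,1],[0,0,0,0,1],[0,0,0,0,1],[0,0,0,0,1],[0,0,0,0,1]]])

```text
time_s: 6.15
ee_pos: [0.4299, 0.0451, 0.1677]
tcp_rot: [0.133, -3.139, -0.004]
wrist_force: [0.2, 6.9, 1.2]
opening: 0.0124
grasp_force: 30.0
```

>>> jog_arm(deltas=[[[0,0.03,0,0.4,1],[0,0,0,0.8,1],[0,0,0,0.8,1],[0,0,0,0.8,1],[0,0,0,0.8,1],[0,0,0,0.8,1],[0,0,0,0.8,1],[0,0,0,0.8,1],[0,0,0,0.8,1],[0,0,0,0.8,1],[0,0,0,0.8,1],[0,0,0,0.8,1],[0,0,0,0.8,1],[0,0,0,0.8,1],[0,0,0,0.8,1],[0,0,0,0.8,1],[0,0,0,0.8,1],[0,0,0,0.8,1],[0,0,0,0.5,1],[0,0,0,0,1]]])

```text
time_s: 7.82
ee_pos: [0.4309, 0.0464, 0.1678]
tcp_rot: [2.068, 2.365, 0.006]
wrist_force: [5.2, 9.4, -3.5]
opening: 0.0124
grasp_force: 30.0
```

```bash
cat > st.py <<'E'
from h import *
s=telemetry.observe();M=R.from_rotvec(s['tcp_rot']).as_matrix()
print(s['time_s'],s['ee_pos'].round(4),'yaw',np.degrees(np.arctan2(M[1,0],M[0,0])).round(2),'F',s['wrist_force'].round(1),'T',s['wrist_torque'].round(2),s['opening'],s['grasp_force'],s['joint_pos'].round(2))
E
python3 st.py
```

```text
7.8167 [0.4309 0.0464 0.1678] yaw 97.67 F [ 5.2  9.4 -3.5] T [ 1.47 -1.04  0.09] 0.01236001341681661 29.999971389770508 [-0.17  0.28  1.75  0.    1.12 -0.3 ]
```

>>> jog_arm(deltas=[[[0,0,0,0,0],[0,0,0,0,0],[0,0,0,0,0],[0,0,0,0,0],[0,0,0,0,0],[0,0,0,0,0],[0,0,0,0,0],[0,0,0,0,0],[0,0,-0.4,0,0],[0,0,-0.8,0,0],[0,0,-0.8,0,0],[0,0,-0.8,0,0],[0,0,-0.8,0,0],[0,0,-0.4,0,0],[0,0,0,0,0]]])

```text
time_s: 9.07
ee_pos: [0.4308, 0.0452, 0.3311]
tcp_rot: [2.06, 2.364, 0.006]
wrist_force: [-0.3, -0.4, -0.2]
opening: 0.0882
grasp_force: 0.0
```

```bash
cat > k.py <<'E'
from h import *
import sys
cam('wrist',sys.argv[1])
P,ok=cloud(sys.argv[1]);m=ok&(P[...,2]>.15)&(P[...,2]<.2)
n,l,st,ce=cv2.connectedComponentsWithStats(m.astype(np.uint8))
for i in range(1,n):
    if st[i,4]>150:
        q=P[l==i];print(st[i],q[:,2].max(),cv2.minAreaRect(q[:,:2].astype(np.float32)))
E
python3 st.py; python3 k.py w2
```

```text
9.0667 [0.4308 0.0452 0.3311] yaw 97.85 F [-0.3 -0.4 -0.2] T [-0.05 -0.06  0.03] 0.08824664094606499 0.0 [-0.17  0.12  1.44 -0.    1.57 -0.31]
[ 314  181   15   83 1018] 0.1820149146214874 ((0.4292471706867218, 0.046424753963947296), (0.012760735116899014, 0.07176709920167923), 8.353449821472168)
[ 399  205  160   24 2253] 0.17870505909213213 ((0.564194917678833, 0.0691228061914444), (0.1304006576538086, 0.012209114618599415), 9.827810287475586)
```

View pics/w2.png

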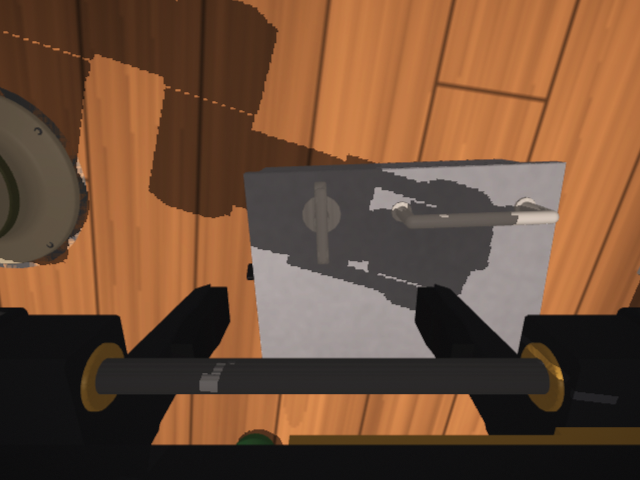

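>>> jog_arm(deltas=[[[0,0.4,0,0,0],[0.1,0.9,0,0,0],[0,0.9,0,0,0],[0,0.8,0,0,0],[0,0.4,0,0,0],[0,0,0,0.98,0],[0,0,0,0.98,0],[0,0,0,0.98,0],[0,0,0,0.98,0],[0,0,0,0.98,0],[0,0,0,0.98,0],[0,0,0,0.98,0],[0,0,0,0.98,0],[0,0,0,0.98,0],[0,0,0,0.98,0],[0,0,0,0.98,0],[0,0,0,0.98,0],[0,0,0,0.98,0],[0,0,0,0.98,0],[0,0,0,0.98,0]]])

```text
time_s: 10.78
ee_pos: [0.5638, 0.0678, 0.3257]
tcp_rot: [-3.131, -0.256, 0.005]
wrist_force: [0.0, -0.7, 0.3]
opening: 0.0882
grasp_force: 0.0
```

>>> jog_arm(deltas=[[[0,0,0.4,0,0],[0,0,0.7,0,0],[0,0,0.7,0,0],[0,0,0.7,0,0],[0,0,0.4,0,0],[0,0,0.2,0,0]]])

```text
time_s: 11.28
ee_pos: [0.5625, 0.0679, 0.1996]
tcp_rot: [-3.129, -0.264, 0.011]
wrist_force: [0.2, 0.5, -0.9]
opening: 0.0883
grasp_force: 0.0
```

```bash
python3 st.py
```

```text
11.2833 [0.5625 0.0679 0.1996] yaw 9.64 F [ 0.2  0.5 -0.9] T [-0.01  0.03 -0.02] 0.08833656824260948 0.0 [-0.09  0.46  1.34 -0.    1.35  1.31]
```

>>> jog_arm(deltas=[[[0,0,0.35,0,0.5],[0,0,0.25,0,1],[0,0,0,0,1],[0,0,0,0,1],[0,0,0,0,1],[0,0,0,0,1],[0,0,0,0,1],[0,0,0,0,1],[0,0,0,0,1],[0,0,0,0,1],[0,0,0,0,1],[0,0,0,0,1],[0,0,0,0,1],[0,0,0,0,1],[0,0,0,0,1],[0,0,0,0,1],[0,0,0,0,1],[0,0,0,0,1]]])

```text
time_s: 12.78
ee_pos: [0.564, 0.0684, 0.1798]
tcp_rot: [-3.129, -0.264, 0.0]
wrist_force: [-2.1, 5.3, -0.1]
opening: 0.0109
grasp_force: 30.0
```

```bash
python3 st.py
python3 - <<'E'
import numpy as np
h=.045;r=.208
th=np.radians(np.arange(0,97,6));th=np.append(th,np.radians([93,95]))
y=r*np.cos(th)-h*np.sin(th);z=r*np.sin(th)+h*np.cos(th)
for i in range(16):print(6*i,'->',6*i+6,'tool y',round(-(y[i+1]-y[i])/.04,2),'z',round(-(z[i+1]-z[i])/.04,2))
E
```

```text
12.7833 [0.564  0.0684 0.1798] yaw 9.66 F [-2.1  5.3 -0.1] T [ 0.91  0.1  -0.  ] 0.010916883902677846 29.998435378074646 [-0.09  0.48  1.37  0.    1.3   1.31]
0 -> 6 tool y 0.15 z -0.54
6 -> 12 tool y 0.2 z -0.52
12 -> 18 tool y 0.25 z -0.5
18 -> 24 tool y 0.3 z -0.47
24 -> 30 tool y 0.35 z -0.43
30 -> 36 tool y 0.4 z -0.39
36 -> 42 tool y 0.43 z -0.35
42 -> 48 tool y 0.47 z -0.3
48 -> 54 tool y 0.5 z -0.25
54 -> 60 tool y 0.52 z -0.2
60 -> 66 tool y 0.54 z -0.14
66 -> 72 tool y 0.55 z -0.09
72 -> 78 tool y 0.56 z -0.03
78 -> 84 tool y 0.56 z 0.03
84 -> 90 tool y 0.55 z 0.09
90 -> 96 tool y 0.54 z 0.15
```

>>> jog_arm(deltas=[[[0,0.07,-0.27,0,1],[0,0.08,-0.27,0,1],[0,0.1,-0.26,0,1],[0,0.1,-0.26,0,1],[0,0.12,-0.25,0,1],[0,0.13,-0.25,0,1],[0,0.15,-0.24,0,1],[0,0.15,-0.23,0,1],[0,0.17,-0.22,0,1],[0,0.18,-0.21,0,1],[0,0.2,-0.2,0,1],[0,0.2,-0.19,0,1],[0,0.21,-0.18,0,1],[0,0.22,-0.17,0,1],[0,0.23,-0.16,0,1],[0,0.24,-0.14,0,1],[0,0,0,0,1]]])

```text
time_s: 14.2
ee_pos: [0.5814, -0.0319, 0.3229]
tcp_rot: [-3.128, -0.266, -0.007]
wrist_force: [-4.1, 9.1, 17.9]
opening: 0.011
grasp_force: 30.0
```

```bash
python3 st.py
python3 - <<'E'
from h import *
cam('top','top2')
E
```

```text
14.2 [ 0.5814 -0.0319  0.3229] yaw 9.72 F [-4.1  9.1 17.9] T [ 1.6   0.78 -0.  ] 0.010952132248657785 30.00409573316574 [-0.26  0.4   1.07  0.    1.66  1.14]
```

View pics/top2.png

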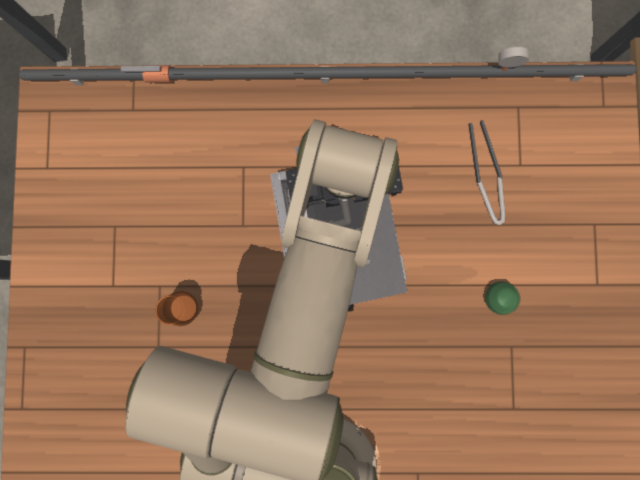

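>>> jog_arm(deltas=[[[0,-0.04,-0.06,0,1],[0,0.24,-0.14,0,1],[0,0.25,-0.13,0,1],[0,0.25,-0.12,0,1],[0,0.26,-0.11,0,1],[0,0.26,-0.09,0,1],[0,0.27,-0.08,0,1],[0,0.27,-0.06,0,1],[0,0.27,-0.05,0,1],[0,0.28,-0.04,0,1],[0,0.28,-0.02,0,1],[0,0.28,0,0,1],[0,0.28,0,0,1],[0,0,0,0,1]]])

```text
time_s: 15.42
ee_pos: [0.6031, -0.1583, 0.3541]
tcp_rot: [-3.129, -0.263, 0.001]
wrist_force: [6.3, -0.7, -6.7]
opening: 0.0104
grasp_force: 30.0
```

```bash
python3 st.py
python3 - <<'E'
from h import *
cam('scene','scene2')
E
```

```text
15.4167 [ 0.6031 -0.1583  0.3541] yaw 9.61 F [ 6.3 -0.7 -6.7] T [-0.25 -1.05  0.02] 0.01043535423362173 29.983710050582886 [-0.45  0.48  0.86  0.    1.8   0.96]
```

View pics/scene2.png

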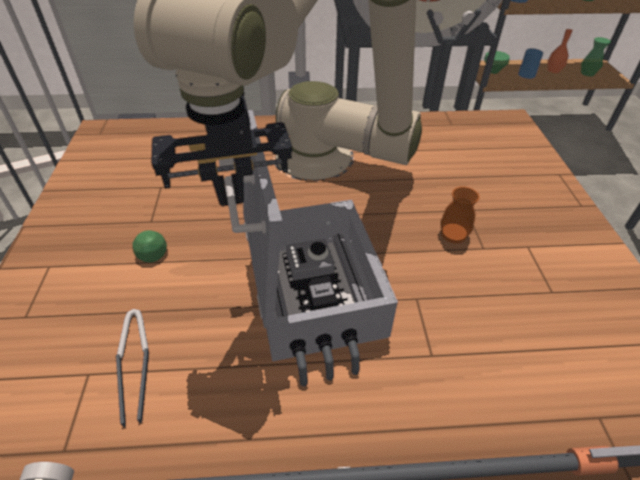

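>>> jog_arm(deltas=[[[0,0.27,0.03,0,1],[0,0.27,0.04,0,1],[0,0.27,0.06,0,1],[0,0.27,0.07,0,1],[0,0.07,0.03,0,1],[0,0,0,0,1],[0,0,0,0,1]]])

```text
time_s: 16.05
ee_pos: [0.6108, -0.2031, 0.3456]
tcp_rot: [3.13, 0.263, 0.001]
wrist_force: [7.6, -1.9, -3.8]
opening: 0.0095
grasp_force: 28.8
```

```bash
python3 st.py
cat > cov.py <<'E'
from h import *
import sys
n=sys.argv[1];cam('scene',n);P,ok=cloud(n)
c=np.array([.5237,-.0296]);ex=np.array([.9854,.1703]);ey=np.array([-.1703,.9854])
d=P[...,:2]-c;X=d@ex;Y=d@ey;Z=P[...,2]
m=ok&(abs(X)<.14)&(Y>-.2)&(Y<-.06)&(Z>.15)&(Z<.37)
# fit plane of underside: pick largest plane by ransac-ish angle histogram
import itertools
best=0
for a in np.radians(np.arange(70,108,.5)):
    q=(-np.sin(a))*(Y[m]+.12)+np.cos(a)*(Z[m]-.125)
    h,e=np.histogram(q,np.arange(-.02,.02,.001));
    if h.max()>best: best=h.max();A=(np.degrees(a),e[h.argmax()],best,m.sum())
print('cover angle',A)
E
python3 cov.py scene3
```

```text
16.05 [ 0.6108 -0.2031  0.3456] yaw 9.62 F [ 7.6 -1.9 -3.8] T [-0.09 -1.02 -0.02] 0.009494972515056342 28.77317726612091 [-0.5   0.52  0.81  0.    1.81  0.9 ]
cover angle (np.float64(96.00000000000001), np.float64(-0.00899999999999999), np.int64(195), np.int64(1320))
```

>>> jog_arm(deltas=[[[0,0,0,0,0.75],[0,0,0,0,0.75],[0,0,0,0,0.75],[0,0,0,0,0.75],[0,0,0,0,0.75],[0,0,-0.2,0,0.75],[0,0,-0.4,0,0.75],[0,0,-0.5,0,0.75],[0,0,-0.5,0,0.75],[0,0,-0.5,0,0.75],[0,0,-0.2,0,1],[0,0,0,0,1]]])

```text
time_s: 17.1
ee_pos: [0.61, -0.2022, 0.4414]
tcp_rot: [3.128, 0.264, 0.006]
wrist_force: [-0.2, -0.5, 0.0]
opening: 0.0108
grasp_force: 0.0
```

```bash
python3 st.py; python3 cov.py scene4
python3 - <<'E'
from h import *
cam('top','top3')
p=cv2.imread('pics/scene4.png')[180:370,220:420];cv2.imwrite('pics/s4c.png',cv2.resize(p,None,fx=3,fy=3,interpolation=cv2.INTER_CUBIC))
E
```

```text
17.1 [ 0.61   -0.2022  0.4414] yaw 9.65 F [-0.2 -0.5  0. ] T [ 0.05 -0.01 -0.04] 0.01084742652538244 0.0 [-0.5   0.54  0.52 -0.    2.08  0.9 ]
cover angle (np.float64(96.00000000000001), np.float64(-0.00899999999999999), np.int64(204), np.int64(1557))
```

View pics/s4c.png

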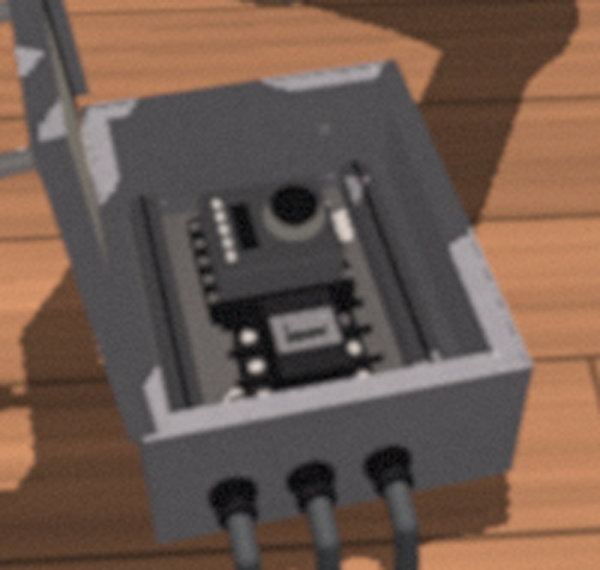

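Run:
```python
from h import *
for u,v in [(317,247),(318,248),(317,249),(316,248)]: print(world('scene4',u,v))
print('plunger',world('scene4',321,288))
P,ok=cloud('scene4');z=P[...,2];M=np.zeros_like(ok);M[238:260,305:330]=1
q=P[M&ok&(z>.085)&(z<.1)];print(len(q),q.mean(0),cv2.minEnclosingCircle(q[:,:2].astype(np.float32)))
```

```text
[ 0.47189051 -0.01567459  0.09268266]
[ 0.47500483 -0.01372297  0.09269671]
[ 0.47692486 -0.01597674  0.0917376 ]
[ 0.47410928 -0.01794965  0.09202307]
plunger [ 0.58153973 -0.01438459  0.08854148]
165 [ 0.47229362 -0.01449386  0.09114334] ((0.4695775508880615, -0.014244642108678818), 0.017624301835894585)
```

>>> jog_arm(deltas=[[[-0.26,-0.52,0,0,1],[-0.26,-0.52,0,0,1],[-0.26,-0.52,0,0,1],[-0.26,-0.52,0,0,1],[-0.26,-0.52,0,0,1],[-0.26,-0.52,0,0,1],[-0.26,-0.52,0,0,1],[-0.26,-0.52,0,0,1],[-0.26,-0.52,0,0,1],[-0.28,-0.52,0,0,1],[0,0,0.4,0,1],[0,0,0.8,0,1],[0,0,0.8,0,1],[0,0,0.8,0,1],[0,0,0.8,0,1],[0,0,0.8,0,1],[0,0,0.4,0,1],[0,0,0,0,1]]])

```text
time_s: 18.7
ee_pos: [0.4699, -0.0143, 0.2428]
tcp_rot: [-3.127, -0.264, 0.012]
wrist_force: [0.1, 0.2, -1.1]
opening: 0.0006
grasp_force: 0.0
```

```bash
python3 st.py
python3 - <<'E'
from h import *
cam('wrist','w3')
E
```

```text
18.7 [ 0.4699 -0.0143  0.2428] yaw 9.64 F [ 0.1  0.2 -1.1] T [0.07 0.02 0.01] 0.0006395701424079565 0.0 [-0.28  0.26  1.53 -0.    1.37  1.12]
```

View pics/w3.png

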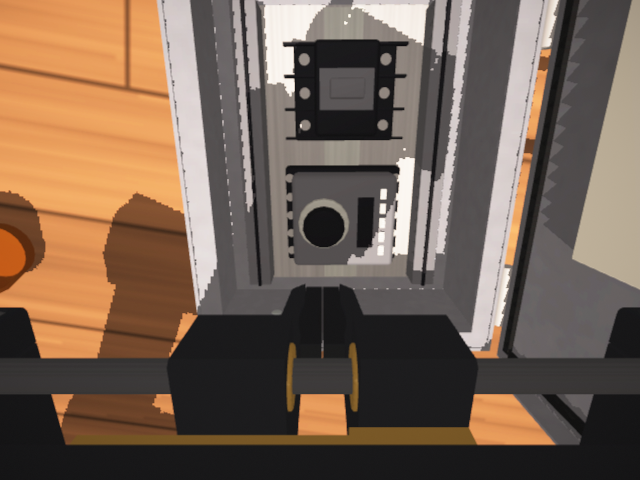

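Run:
```python
from h import *
P,ok=cloud('w3');z=P[...,2];M=np.zeros_like(ok);M[198:256,296:354]=1
q=P[M&ok&(z>.086)&(z<.1)];print(len(q),np.median(q,0),cv2.minEnclosingCircle(q[:,:2].astype(np.float32)))
```

```text
1328 [ 0.46875741 -0.01422712  0.0919891 ] ((0.46743011474609375, -0.01437466312199831), 0.017975037917494774)
```

>>> jog_arm(deltas=[[[-0.04,0,0.3,0,1],[0,0,0.6,0,1],[0,0,0.6,0,1],[0,0,0.6,0,1],[0,0,0.6,0,1],[0,0,0.3,0,1],[0,0,0.1,0,1],[0,0,0,0,1],[0,0,0,0,1]]])

```text
time_s: 19.5
ee_pos: [0.471, -0.0153, 0.1238]
tcp_rot: [3.13, 0.264, 0.003]
wrist_force: [0.8, 0.3, -0.6]
opening: 0.0004
grasp_force: 0.0
```

>>> jog_arm(deltas=[[[-0.07,0,0.15,0,1],[0,0,0.1,0,1],[0,0,0.1,0,1],[0,0,0.08,0,1],[0,0,0.06,0,1],[0,0,0.05,0,1],[0,0,0,0,1]]])

```text
time_s: 20.08
ee_pos: [0.4676, -0.0156, 0.1023]
tcp_rot: [3.13, 0.265, 0.001]
wrist_force: [-5.6, 1.0, 17.7]
opening: 0.0005
grasp_force: 9.1
```

>>> jog_arm(deltas=[[[0,0,0.02,0,1],[0,0,0,0,1],[0,0,0,0,1],[0,0,0,0,1],[0,0,0,0,1],[0,0,0,0,1],[0,0,0,0,1],[0,0,0,0,1],[0,0,0,0,1],[0,0,0,0,1],[0,0,0,0,1],[0,0,0,0,1],[0,0,0,0,1],[0,0,0,0,1],[0,0,0,0,1],[0,0,0,0,1],[0,0,0,0,1],[0,0,0,0,1]]])

```text
time_s: 21.58
ee_pos: [0.4677, -0.0156, 0.1021]
tcp_rot: [3.129, 0.265, 0.003]
wrist_force: [-8.4, 2.2, 27.4]
opening: 0.0007
grasp_force: 14.0
```

>>> jog_arm(deltas=[[[0,0,-0.15,0,1],[0,0,-0.3,0,1],[0,0,-0.6,0,1],[0,0,-0.6,0,1],[0,0,-0.6,0,1],[0,0,-0.6,0,1],[0,0,-0.6,0,1],[0,0,-0.6,0,1],[0,0,-0.6,0,1],[0,0,-0.3,0,1],[0,0,0,0,1],[0,0,0,0,1]]])

```text
time_s: 22.58
ee_pos: [0.4675, -0.0155, 0.2978]
tcp_rot: [3.13, 0.264, 0.0]
wrist_force: [-0.3, 0.8, -0.2]
opening: 0.0009
grasp_force: 0.0
```

```bash
python3 st.py; python3 cov.py scene5
python3 - <<'E'
from h import *
cam('wrist','w4');P,ok=cloud('w4');d=P[...,:2]-np.array([.468,-.0145]);z=P[...,2]
q=z[ok&(np.hypot(d[...,0],d[...,1])<.012)];print('button z',len(q),np.median(q))
E
```

```text
22.5833 [ 0.4675 -0.0155  0.2978] yaw 9.65 F [-0.3  0.8 -0.2] T [ 0.01 -0.05 -0.02] 0.000917951044295406 0.0 [-0.29  0.2   1.43  0.    1.51  1.12]
cover angle (np.float64(96.00000000000001), np.float64(-0.00899999999999999), np.int64(193), np.int64(1787))
button z 4242 0.3117245393806611
```

View pics/scene5.png

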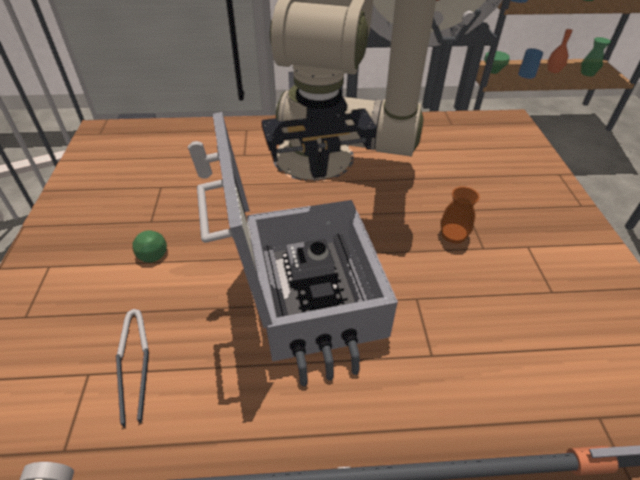

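The cover stands about 95° open (pixel 230,170). The button (317,248) is up, and the vase, paperweight and jacks are where they were. The robot is clear, so I'm handing in.

```bash
python3 -c "
from h import *
print(ticket.job_done())"
```

```text
the job is handed in; nothing more can be done
None
```

I turned the key about 91°, opened the cover to about 95° and left it standing, then held the reset button at its stop for about 1.5 s and released it. I didn't touch the plunger, vase, paperweight or jacks, and handed the job in after about 23 s on the robot's clock; the hand-in gave no verdict.

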